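# Show the orange-handled slide rack to the inspection camera

## Robot

A 6-joint arm with a two-finger parallel gripper is mounted at the origin on the work surface. World frame = base frame: x ahead of the robot, y to its left, z up, the work surface at z = 0. Lengths are in m, angles in rad, forces in N, time in s.
With the tool pointing down it reaches from about 0.275 to 0.85 m from the base axis. Payload 5.2 kg.
Tool frame: the origin (TCP) lies on the centre line of the jaws, within the pads' length; the fingertips stand 25 mm ahead of it and the grasp point (between the pads) lies 6 mm ahead of it (robot.tip_extent is the distance from the TCP to the fingertips, in m); x points along the fingers, y is the direction in which the jaws open and shut, and the axes are right-handed (so a half turn about x gives the same grasp; the last joint's range is limited). The gripper opens to 85 mm and grips with 20 to 120 N. Pads are 22 mm wide; open, the fingers measure 114 mm over their backs; the gripper's body (76 mm by 85 mm) begins 54 mm behind the grasp point. The pads swing forward as they close: fully open they stand 13 mm farther back than shut.
Start: joints at [-1.369, 0.259, 1.535, -0, 1.348, -0.203], TCP at [0.217, -0.506, 0.256] pointing down, gripper open.
Joint ranges: [-3.14, 3.14], [-0.91, 2.08], [0.19, 2.58], [-1.22, 4.36], [0.22, 2.71], [-3.12, 3.12]. Speed limits (rad/s): [2.57, 2.57, 3.14, 3.14, 3.14, 3.14].

## Interface

Orientations are given as a unit quaternion [x, y, z, w].
In Python, from cell import robot, vision, job gives the robot as it stands.
- The arm moves only by the tool carry_out, never from a script. Its argument "moves" is a list of rows, each a list of 5 numbers: the opening, from 0 (shut) to 1 (fully open), then the shift along the tool's x, y, z in m, then the turn about the tool's x in degrees. In form: [[gripper, tx, ty, tz, turn], ...]. A call has 1 to 10 rows; each row shifts and turns the commanded pose from where the row before left it, along the tool's axes as they then stand; what a row does not reach is not made up. A row lasts 1/12 s, in which the tool goes at most 41.7 mm and 7.16 degrees, less where a joint would pass 70% of its speed; a pose out of reach is approached as far as the arm can. A call with a gripper value outside its range is refused whole. The fingers move at their own pace and stop on an object; "newtons" is the grip in N (left out, the last holds). Time passes only in rows, so rows that do not move let the fingers close. It gives the time, the measured TCP pose, the force and the opening at its end, in the units of the state.
- robot.state(): the state, without advancing time (a new reading comes with each control period).
- vision.capture(name): name is "scene" or "top" or "wrist"; returns a dict with "frame" (400x640x3 uint8, blue, green, red), "depth" (400x640 float32, m along the optical axis (not along the pixel's ray), 0 where there is no reading), "intrinsics" (3x3 intrinsics, pixels), "T" (4x4, takes a point from camera to world coordinates); the wrist camera has in their place "tool_from_camera" (4x4, takes a point from camera to tool coordinates, whose origin is the TCP and whose axes are the tool frame's). Camera axes: x right, y up, looking along -z (the intrinsics and any distortion apply to the point x, -y, -z); pixel columns grow to the right and rows downward; lengths in m; the calibration is good to about 2 mm. A picture is of the moment at which its call begins: read the wrist's pose just before it.
- job.finish_job(): hands the job in, once; it reports no verdict.
The state is a dict: "time_s": time; "q": joint angles; "qd": joint speeds; "joint_torque": joint torques, N m; "position": TCP position; "orientation": TCP orientation; "wrist_force": force on the tool from outside, world axes, zero at the start; "moment": the same for the moment, N m; "grip_width": finger opening in m.
Only numpy, scipy, OpenCV 4.12 (cv2) and the standard library are available. Lean on these libraries where they do the work, as an engineer would, in place of code of your own. Each camera call takes 0.05 s, during which the arm holds its last target.

## Task

Push the red-ball lever on the inspection camera fully down to swing the cover off the lens; then lift the orange-handled slide rack by its handle out of its dish and show it to the camera: upright, slide faces square to the lens, the middle of the slides straight in front of the lens at its height and 11 cm out from it. Finish while still holding the rack there, still, and put nothing down. Leave the cover open, the other racks in their dishes, and the dishes, bottle, pot, slide box and forceps where they are.

Things in the scene. Friction and masses are not known exactly. Their poses are not given: they have to be found in the camera images.
- orange_rack_grip (a point): Centre of the orange sleeve on the wanted slide rack's bail handle. Axes of the rack: x across the handle, y along it, z up. Sleeve 12 mm thick (x), 46 long (y), 14 tall, on a steel bar 8 mm thick, 88 mm long, with an upright at each end. 93 mm above the rack's underside: at the start about 98 mm above the table, 43 mm over the dish's rim. Rack 0.13 to 0.25 kg, same either way round.
- orange_rack_slides (a point): Centre of the five glass slides fixed in the wanted rack, 75 mm straight below its sleeve's centre, 18 mm above its underside; same axes. Steel frame 44 (x) x 88 (y) x 34 mm (z). The slides stand on edge, faces square to x, each 76 x 26 mm with a pink spot and a white end. The rack has 5 to 13 mm of play all round in its dish.
- blue_rack_grip (a point): Centre of the blue sleeve on the bail of the blue-handled slide rack, a bystander of exactly the same shape and sizes as the orange-handled one, in its own dish.
- green_rack_grip (a point): Centre of the green sleeve on the bail of the green-handled slide rack, a bystander of exactly the same shape and sizes as the orange-handled one, in its own dish.
- orange_dish: The clear glass staining dish in which the orange-handled rack stands at the start: an empty, loose open box 74 x 114 x 55 mm (its x, y, z), walls and floor 5 mm, 0.6 kg. Origin: centre of its underside; z up, y along its long side.
- blue_dish: The clear glass staining dish in which the blue-handled rack stands at the start: an empty, loose open box 74 x 114 x 55 mm (its x, y, z), walls and floor 5 mm, 0.6 kg. Origin: centre of its underside; z up, y along its long side.
- green_dish: The clear glass staining dish in which the green-handled rack stands at the start: an empty, loose open box 74 x 114 x 55 mm (its x, y, z), walls and floor 5 mm, 0.6 kg. Origin: centre of its underside; z up, y along its long side.
- stand: The inspection camera: a white box head (110 mm along its x, 80 mm along its y, 70 mm tall, its top 215 mm above the table) on a column (up to 275 mm tall) and grey base plate, fixed to the table. Origin on the table under the head; z up; the lens looks level along its -x.
- lens (a point): Centre of the front of the camera's lens, 180 mm above the table; axes as the stand: the lens looks along -x.
- view_point (a point): The point where the centre of the slides has to be shown: 110 mm straight out in front of the lens, at the lens's height, 180 mm above the table. Axes as the stand. There is nothing there but air.
- lever (a joint): Small pivot lever on the front of the camera's head that carries the black round lens cover: 0 rad = cover over the lens, red ball up; 1.15 rad = stop, ball fully down and the cover swung up clear of the lens. It begins between 0 and 0.2, turns against light friction (about 2 N at the ball) and stays where it is left.
- lever_tip (a point): Centre of the red ball (20 mm diameter) at the lever's end, 65 mm from the pivot, out beyond the head's +y side face. At joint value q it is 65 mm x cos(0.6 - q) to the stand's +y of the pivot and 65 mm x sin(0.6 - q) above it: it starts about 30 mm above the pivot and ends 34 mm below. Nothing is over or under it.
- lever_pivot (a point): Pivot of the lever, beside the lens: 34 mm to the stand's +y of it, 180 mm above the table; the lever swings in the plane square to the stand's x. Axes as the stand.
- bottle: Amber bottle with green cap, 64 mm diameter, 150 mm tall; origin at the centre of its underside. A bystander.
- pot: White jar with lid, 72 mm diameter, 85 mm tall; origin at the centre of its underside. A bystander.
- slide_box: Blue closed slide box, 85 x 140 x 34 mm; origin at the centre of its underside. A bystander.
- forceps: Steel forceps lying flat, 125 mm long along its x, 15 mm wide, 6 mm tall; origin at its middle on the table. A bystander.
Things that resemble listed ones, but are neither listed nor needed, are in the scene too. Leave any yellow look-alike of the part that bears orange_rack_grip alone.

How it is judged:
On the way, in this order (a step that is already met when the one before it is completed fails the run):
1. the lever is fully down and the lens uncovered (value of joint lever above 1 rad), for 0.2 s.
2. the orange-handled rack is lifted clear of its dish by the gripper (height (world z) of orange_rack_slides above 0.1 m and contact force between orange_rack and the fingers above 1 N and value of joint lever above 1 rad), for 0.2 s.
At the end, for the whole second after the job is handed in: Lever over 1.0 rad; rack held still by the fingers, touching neither camera nor dish, slides' centre within 20 mm (along the lens axis) and 18 mm (sideways, height) of the point 110 mm before the lens, within 0.15 rad of upright and of square to the lens, either way round (value of joint lever above 1 rad and x of orange_rack_slides in the frame of view_point between -0.02 and 0.02 m and y of orange_rack_slides in the frame of view_point between -0.018 and 0.018 m and z of orange_rack_slides in the frame of view_point between -0.018 and 0.018 m and angle between orange_rack_slides's own z axis and vertical below 0.15 rad and angle between the x axis of orange_rack_slides and the x axis of view_point, either way round below 0.15 rad and contact force between orange_rack and the fingers above 1 N and linear speed of orange_rack below 0.03 m/s and angular speed of orange_rack below 0.3 rad/s and contact force between orange_rack and stand below 0.1 N and contact force between orange_rack and orange_dish below 0.1 N and contact force between orange_rack and blue_dish below 0.1 N and contact force between orange_rack and green_dish below 0.1 N); the arm keeps its last pose, push and grip.
It fails at once if another rack is moved by more than 30 mm (distance of any of blue_rack_grip, green_rack_grip from where it was at the start of the episode above 0.03 m).
It fails at once if a dish, the bottle, the pot, the slide box or the forceps is moved by more than 30 mm (distance of any of orange_dish, blue_dish, green_dish, bottle, pot, slide_box, forceps from where it was at the start of the episode above 0.03 m).
It also fails if it takes over 48 s, if anything falls off the work surface, if the arm or the gripper's body presses on something with over 40 N, if the wrist force passes 120 N, or if a joint passes its speed limit or range.

## Working session

There is one attempt and no reset: what is moved stays moved. The work goes in short steps, Python scripts to look and compute and a tool call to move; the robot and the scene stay as the last step left them, time stands still between calls to the robot, and variables do not carry over. Pictures are saved under pics/ and viewed, and the job is handed in when it is done.

Besides the shell and the picture viewer there is one more tool, called after "Emit:" as a command line: name --pt "numbers of a row" for each row, then --argument value for the rest. carry_out: Moves the arm, as the interface text tells. Its arguments: {"type":"object","properties":{"moves":{"type":"array","items":{"type":"array","items":{"type":"number"}}},"newtons":{"type":"number"}},"required":["moves"]}

```bash
mkdir -p pics
cat > h.py <<'E'
import numpy as np, cv2, pickle
from cell import robot, vision, job
def cap(n):
    s=robot.state(); c=vision.capture(n)
    if n=="wrist":
        from scipy.spatial.transform import Rotation as R
        T=np.eye(4);T[:3,:3]=R.from_quat(s["orientation"]).as_matrix();T[:3,3]=s["position"]
        c["T"]=T@np.array(c["tool_from_camera"])
    pickle.dump(dict(c),open(f"{n}.pkl","wb")); return c
def load(n): return pickle.load(open(f"{n}.pkl","rb"))
def cloud(c):
    d=c["depth"];K=np.array(c["intrinsics"]);v,u=np.mgrid[:d.shape[0],:d.shape[1]]
    p=np.stack([(u-K[0,2])/K[0,0]*d,-(v-K[1,2])/K[1,1]*d,-d],-1)
    T=np.array(c["T"]);w=p@T[:3,:3].T+T[:3,3];w[d<=0]=np.nan;return w
E
python3 - <<'E'
from h import *
print(robot.state())
for n in("scene","top","wrist"):
    c=cap(n);cv2.imwrite(f"pics/{n}0.png",c["frame"]);print(n,c["intrinsics"],c["T"],[k for k in c])
E
```

```text
{'time_s': 0.0, 'q': array([-1.36878566e+00,  2.59361544e-01,  1.53609993e+00, -8.01366630e-06,
        1.34798382e+00, -2.02767454e-01]), 'qd': array([ 0.00093739, -0.00027095,  0.00068859, -0.00075594, -0.00048803,
       -0.00197798]), 'joint_torque': array([ 1.97637048e-03, -4.46024537e+01, -2.90573287e+01, -5.08509322e-05,
        1.15619134e-02, -1.54104676e-06]), 'position': array([ 0.21653447, -0.50505429,  0.2554579 ]), 'orientation': array([-0.69267119, -0.14279124,  0.69267622, -0.14148122]), 'wrist_force': array([ 0.52645114,  0.45167351, -0.19559368]), 'moment': array([-0.03616024,  0.04831057, -0.01659005]), 'grip_width': 0.08539505198232832}
scene [[505.02721314   0.         317.31433778]
 [  0.         505.02721314 200.37760862]
 [  0.           0.           1.        ]] [[-0.81895658 -0.47227095  0.32599122  1.01053149]
 [ 0.57371075 -0.68657232  0.4466256   0.55155404]
 [ 0.01288824  0.55279164  0.83321984  1.11608364]
 [ 0.          0.          0.          1.        ]] ['frame', 'depth', 'intrinsics', 'T']
top [[363.8080089    0.         324.65043907]
 [  0.         363.8080089  200.76193395]
 [  0.           0.           1.        ]] [[-0.00891464  0.99670151 -0.08066366  0.54451039]
 [-0.99995925 -0.00877096  0.00213545  0.00785169]
 [ 0.0014209   0.08067941  0.99673909  1.10248646]
 [ 0.          0.          0.          1.        ]] ['frame', 'depth', 'intrinsics', 'T']
wrist [[350.89294935   0.         321.28818623]
 [  0.         350.89294935 200.63546376]
 [  0.           0.           1.        ]] [[ 0.39443168  0.86941757  0.29755123  0.29400967]
 [-0.91892354  0.3738093   0.12588144 -0.47307613]
 [-0.00178389 -0.32307846  0.9463705   0.37213521]
 [ 0.          0.          0.          1.        ]] ['frame', 'depth', 'intrinsics', 'tool_from_camera', 'T']
```

View pics/scene0.png

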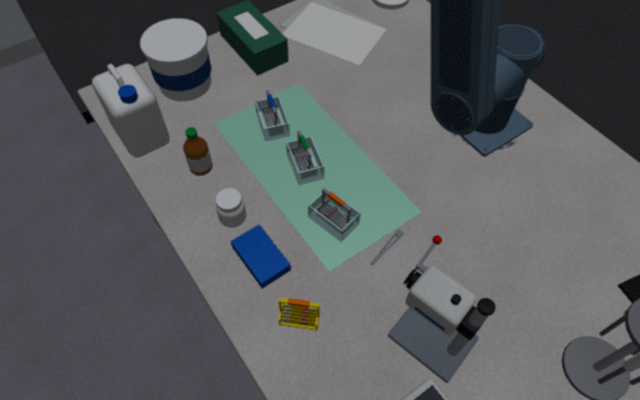

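View pics/top0.png

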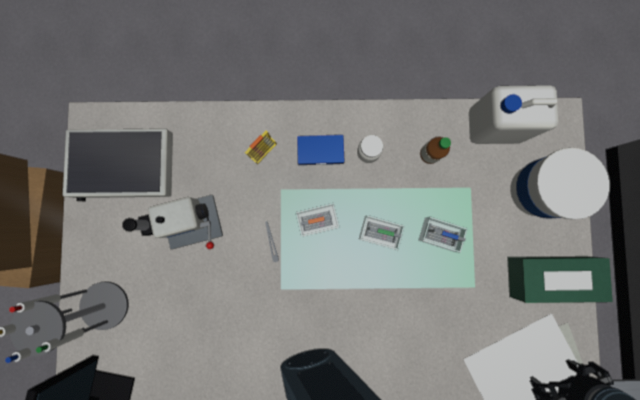

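View pics/wrist0.png

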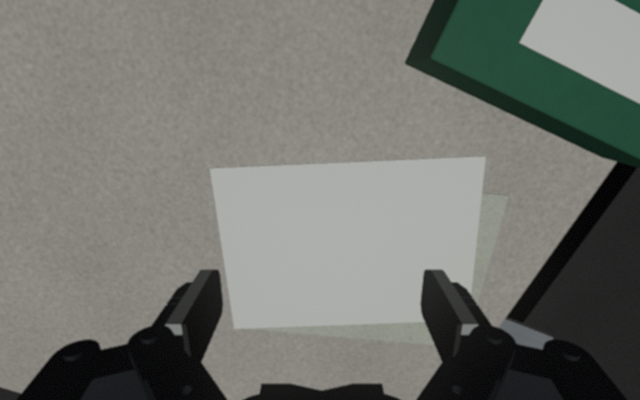

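Candidates, by pixel:
- **Rack in a dish with an orange handle:** scene (335,200), top (317,220).
- **Yellow-framed look-alike outside the dishes:** scene (299,303), top (262,147).
- **Green-handled rack:** top (381,232).
- **Blue-handled rack:** top (442,234).

The description fits the orange-handled rack in the dish at top (317,220). I'll check it in a close crop.

Run:
```python
from h import *
t=load("top");s=load("scene")
a=cv2.resize(t["frame"][180:260,110:350],None,fx=3.3,fy=3.3,interpolation=cv2.INTER_CUBIC)
b=cv2.resize(s["frame"][170:380,280:510],None,fx=2.6,fy=2.6,interpolation=cv2.INTER_CUBIC)
cv2.imwrite("pics/a.png",a);cv2.imwrite("pics/b.png",b)
for n,c in(("top",t),("scene",s)):
    w=cloud(c);hsv=cv2.cvtColor(c["frame"],cv2.COLOR_BGR2HSV)
    H,S,V=[hsv[...,i].astype(int) for i in range(3)]
    vv,uu=np.mgrid[:400,:640]
    box={"top":((295,340),(205,235)),"scene":((320,355),(180,220))}[n]
    m=(H>=4)&(H<=16)&(S>150)&(V>80)&(uu>box[0][0])&(uu<box[0][1])&(vv>box[1][0])&(vv<box[1][1])
    P=w[m];P=P[np.isfinite(P[:,0])];print(n,"orange",m.sum(),np.median(P,0),uu[m].mean(),vv[m].mean())
    P=P[abs(P[:,2]-np.median(P[:,2]))<.02]
    U,_,Vt=np.linalg.svd((P-P.mean(0))[:,:2]);print("axis",Vt[0],np.ptp((P-P.mean(0))[:,:2]@Vt[0]),P.mean(0))
    bb={"top":((195,225),(230,255)),"scene":((425,445),(230,250))}[n]
    m=((H<=5)|(H>174))&(S>150)&(uu>bb[0][0])&(uu<bb[0][1])&(vv>bb[1][0])&(vv<bb[1][1])
    print(n,"ball",m.sum(),np.nanmedian(w[m],0),uu[m].mean(),vv[m].mean())
    # head top
    m=(abs(w[...,2]-.215)<.012)&(w[...,1]>.2)&(w[...,0]>.3)
    pts=np.argwhere(m);P=w[m];print("head",len(P),P.mean(0),cv2.minAreaRect(P[:,:2].astype(np.float32)*1000))
```

```text
top orange 4 [0.5699436  0.04219227 0.10447888] 311.5 221.0
axis [-0.00850075 -0.99996387] 0.008250493641749422 [0.56995236 0.0422154  0.10508873]
top ball 33 [0.51149607 0.28379637 0.22029122] 209.57575757575756 245.06060606060606
head 1642 [0.56465698 0.38999531 0.21394111] ((476.031982421875, 485.9125061035156), (170.80740356445312, 414.01177978515625), 32.321407318115234)
scene orange 70 [0.57402799 0.02937755 0.10407878] 335.92857142857144 198.25714285714287
axis [-0.21756394  0.97604607] 0.043703135621306746 [0.57399249 0.0293971  0.10391406]
scene ball 52 [0.51520698 0.2865581  0.21981653] 436.71153846153845 239.28846153846155
head 2464 [0.57408402 0.39122948 0.21409175] ((510.2589111328125, 498.8531494140625), (147.06280517578125, 425.4171447753906), 17.64651870727539)
```

View pics/a.png

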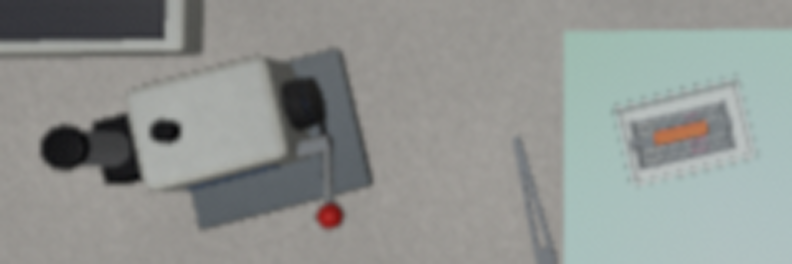

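View pics/b.png

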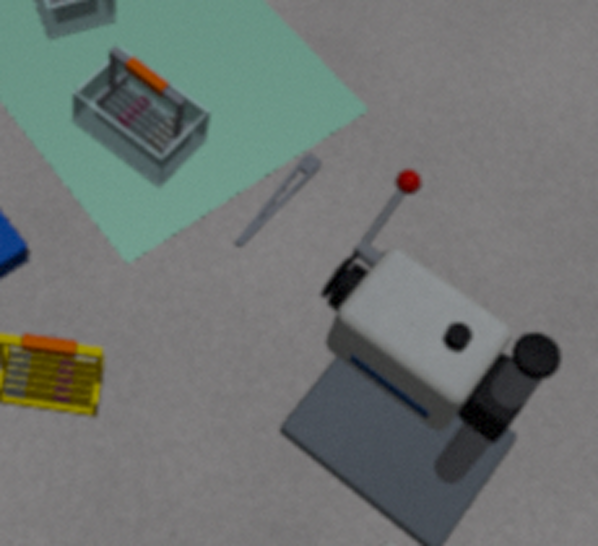

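The crop confirms the target: a steel rack with an orange sleeve in a clear dish, at scene about (336,198). The look-alike has a yellow frame and lies on the table. Next I'll measure the head's axes and the other poses precisely.

Run:
```python
from h import *
for n in("top","scene"):
    c=load(n);w=cloud(c);f=c["frame"].astype(int)
    m=(abs(w[...,2]-.215)<.006)&(w[...,1]>.27)&(w[...,1]<.52)&(w[...,0]>.45)&(w[...,0]<.68)&(f.min(-1)>95)
    mm=cv2.morphologyEx(m.astype(np.uint8),cv2.MORPH_OPEN,np.ones((3,3)))
    P=w[mm>0];print(n,len(P),P.mean(0));r=cv2.minAreaRect(P[:,:2].astype(np.float32)*1000);print(r);print(cv2.boxPoints(r))
    # dark things before lens: y between .25 and .36, z>.1
    m=(w[...,2]>.13)&(w[...,1]>.24)&(w[...,1]<.36)&(w[...,0]>.5)&(w[...,0]<.68)&(f.max(-1)<70)
    P=w[m];print("dark",len(P),P.min(0),P.max(0),P.mean(0))
    # dish: 
    m=(w[...,2]>.03)&(w[...,2]<.07)&(w[...,1]>-.05)&(w[...,1]<.11)&(w[...,0]>.5)&(w[...,0]<.65)
    P=w[m];print("dish",len(P));
    if len(P)>10: print(cv2.minAreaRect(P[:,:2].astype(np.float32)*1000))
    m=(w[...,2]>.07)&(w[...,2]<.13)&(w[...,1]>-.05)&(w[...,1]<.11)&(w[...,0]>.5)&(w[...,0]<.65)
    P=w[m];print("bail",len(P),P.mean(0),cv2.minAreaRect(P[:,:2].astype(np.float32)*1000))
    for nm,(lo,hi) in dict(orange=(4,16)).items(): pass
# project candidates
def proj(c,p):
    T=np.linalg.inv(np.array(c["T"]));q=T[:3,:3]@p+T[:3,3];K=c["intrinsics"];return K[0][0]*q[0]/-q[2]+K[0][2],K[1][1]*q[1]/q[2]+K[1][2]
for n in("top","scene"): print(n,proj(load(n),np.array([.573,.0297,.098])),proj(load(n),np.array([.514,.2855,.21])))
# sloppy orange centroid
for n,b in(("top",((300,335),(210,230))),("scene",((320,355),(185,215)))):
    f=load(n)["frame"].astype(int);vv,uu=np.mgrid[:400,:640]
    wt=np.clip(f[...,2]-(f[...,0]+f[...,1])/2-25,0,None)*((uu>b[0][0])&(uu<b[0][1])&(vv>b[1][0])&(vv<b[1][1]))
    mu=np.array([(uu*wt).sum(),(vv*wt).sum()])/wt.sum()
    C=np.cov(np.stack([uu.ravel(),vv.ravel()]),aweights=wt.ravel());print(n,mu,np.linalg.eigh(C))
```

```text
top 1312 [0.58052706 0.37854865 0.21401858]
((580.7210083007812, 380.6751708984375), (78.99604034423828, 108.58902740478516), 14.476558685302734)
[[528.9043  423.37198]
 [556.0498  318.23062]
 [632.5377  337.97836]
 [605.3922  443.11972]]
dark 194 [0.57283466 0.30100737 0.16066886] [0.61395651 0.33155065 0.20244937] [0.59410227 0.31534587 0.18999025]
dish 329
((576.7401733398438, 28.27224349975586), (73.63709259033203, 113.80223846435547), 13.480137825012207)
bail 122 [0.57379789 0.03025449 0.10196312] ((573.7702026367188, 30.754396438598633), (11.792404174804688, 87.70951080322266), 11.98747730255127)
scene 1937 [0.58243222 0.38011834 0.21437956]
((580.7333374023438, 379.2191467285156), (77.67402648925781, 107.58390808105469), 14.701300621032715)
[[529.5165  421.394  ]
 [556.8191  317.33218]
 [631.9502  337.04428]
 [604.6476  441.1061 ]]
dark 309 [0.51627851 0.28641302 0.15252257] [0.63128482 0.35987433 0.21540998] [0.60940679 0.32837123 0.18813379]
dish 847
((575.7489013671875, 27.33092498779297), (76.71841430664062, 115.79903411865234), 13.096529006958008)
bail 215 [0.57357446 0.03156901 0.09789405] ((573.0973510742188, 29.395524978637695), (14.41457748413086, 89.73597717285156), 12.194398880004883)
top (np.float64(316.1200552398318), np.float64(219.91826681522684)) (np.float64(210.30589842432664), np.float64(243.79004078728093))
scene (np.float64(336.2136602592893), np.float64(199.49635317729218)) (np.float64(435.4798773997295), np.float64(241.1991836568062))
top [315.77051828 219.82542945] EighResult(eigenvalues=array([ 1.22103149, 20.83938129]), eigenvectors=array([[-0.21913238, -0.97569514],
       [-0.97569514,  0.21913238]]))
scene [335.90696509 198.24060464] EighResult(eigenvalues=array([ 1.64325619, 23.76706975]), eigenvectors=array([[ 0.60202038, -0.79848072],
       [-0.79848072, -0.60202038]]))
```

```bash
cat >> h.py <<'E'
from scipy.spatial.transform import Rotation as R
def plan(target,ydir=None):
    """shift in current tool axes to target TCP; turn about tool x to bring tool y onto ydir (mod 180)"""
    s=robot.state();M=R.from_quat(s["orientation"]).as_matrix();d=M.T@(np.array(target)-s["position"])
    print("t",s["time_s"],"pos",s["position"].round(4),"toolx",M[:,0].round(3),"tooly",M[:,1].round(3),"q6",s["q"][5].round(2),"F",s["wrist_force"].round(1),"w",round(s["grip_width"],4))
    print("shift",d.round(4))
    if ydir is not None:
        yl=M.T@np.array([ydir[0],ydir[1],0]);a=np.degrees(np.arctan2(yl[2],yl[1]));print("turn",a,"or",(a+180+180)%360-180)
        for k in (a,(a+360)%360-180):
            for t in (k,):
                d2=R.from_rotvec([np.radians(t),0,0]).as_matrix().T@d;print(" after turn",t,"shift",d2.round(4))
SX=np.array([-np.sin(np.radians(14.6)),np.cos(np.radians(14.6))]);SY=np.array([-SX[1],SX[0]])
HC=np.array([.5807,.380])
E
python3 - <<'E'
from h import *
b=HC-.0747*SX+.092*SY
print(b, SX,SY)
plan([*b,.30],SX)
E
```

```text
[0.51050034 0.28452174] [-0.25206936  0.96770917] [-0.96770917 -0.25206936]
t 0.15 pos [ 0.2165 -0.5052  0.2556] toolx [-0.     0.001 -1.   ] tooly [ 0.394 -0.919 -0.001] q6 -0.2 F [ 0.1 -0.9 -0.4] w 0.0856
shift [-0.0433 -0.6102 -0.5812]
turn -171.40645493650288 or 8.593545063497118
 after turn -171.40645493650288 shift [-0.0433  0.6902  0.4835]
 after turn 8.593545063497118 shift [-0.0433 -0.6902 -0.4835]
```

Emit:
carry_out --pt "0 -0.02 0 0 4.3" --pt "0 -0.025 0 0 4.3" --pt "0 0 -0.0314 -0.022 0" --pt "0 0 -0.0314 -0.022 0" --pt "0 0 -0.0314 -0.022 0" --pt "0 0 -0.0314 -0.022 0" --pt "0 0 -0.0314 -0.022 0" --pt "0 0 -0.0314 -0.022 0" --pt "0 0 -0.0314 -0.022 0" --pt "0 0 -0.0314 -0.022 0" --newtons 40

```text
time_s: 0.98
position: [0.3237, -0.2162, 0.3012]
orientation: [0.701, 0.09, -0.701, 0.09]
wrist_force: [1.0, -0.8, 0.2]
grip_width: 0.0003
```

Emit:
carry_out --pt "0 0 -0.0314 -0.022 0" --pt "0 0 -0.0314 -0.022 0" --pt "0 0 -0.0314 -0.022 0" --pt "0 0 -0.0314 -0.022 0" --pt "0 0 -0.0314 -0.022 0" --pt "0 0 -0.0314 -0.022 0" --pt "0 0 -0.0314 -0.022 0" --pt "0 0 -0.0314 -0.022 0" --pt "0 0 -0.0314 -0.022 0" --pt "0 0 0 0 0"

```text
time_s: 1.82
position: [0.445, 0.111, 0.301]
orientation: [0.701, 0.093, -0.701, 0.091]
wrist_force: [0.5, -0.4, -0.6]
grip_width: -0.0
```

Run:
```python
from h import *
plan([.5105,.2845,.30],SX)
c=cap("wrist");cv2.imwrite("pics/w1.png",c["frame"])
print(robot.tip_extent)
```

```text
t 1.8167 pos [0.445 0.111 0.301] toolx [ 0.001  0.003 -1.   ] tooly [ 0.258 -0.966 -0.003] q6 1.31 F [ 0.5 -0.4 -0.6] w -0.0
shift [ 0.0016 -0.1508 -0.108 ]
turn -179.66620029039083 or 0.33379970960916694
 after turn -179.66620029039083 shift [0.0016 0.1514 0.1071]
 after turn 0.33379970960916694 shift [ 0.0016 -0.1514 -0.1071]
0.025
```

View pics/w1.png

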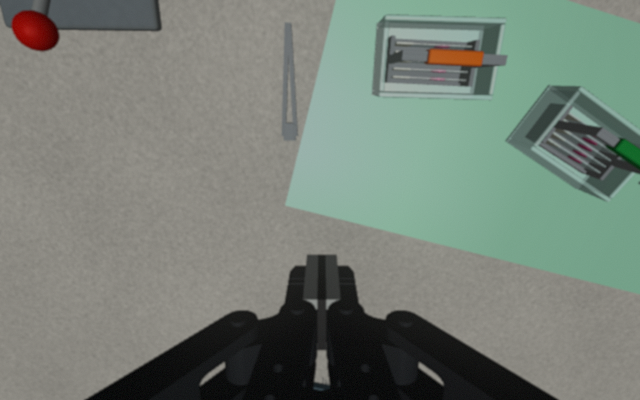

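The wrist view shows the red ball at (35,30), the orange sleeve at (455,58) and the forceps at (288,80). I'll measure the ball and sleeve from here.

Run:
```python
from h import *
c=load("wrist");w=cloud(c);hsv=cv2.cvtColor(c["frame"],cv2.COLOR_BGR2HSV).astype(int);H,S,V=hsv[...,0],hsv[...,1],hsv[...,2]
u=np.mgrid[:400,:640][1]
m=((H<=4)|(H>174))&(S>150)&(u<100);P=w[m];P=P[np.isfinite(P[:,0])]
A=np.c_[2*P,np.ones(len(P))];x=np.linalg.lstsq(A,(P**2).sum(1),rcond=None)[0];print("ball",m.sum(),np.median(P,0),P.max(0),"sphere",x[:3],np.sqrt(x[3]+x[:3]@x[:3]))
m=(H>=5)&(H<=17)&(S>150)&(V>80)&(u>350);P=w[m];P=P[np.isfinite(P[:,0])];P=P[P[:,2]>.08];print("sleeve",len(P),np.median(P,0),cv2.minAreaRect(P[:,:2].astype(np.float32)*1000),P[:,2].max())
```

```text
ball 1363 [0.51215141 0.28149109 0.21829976] [0.52086662 0.29252613 0.22291423] sphere [0.51160762 0.28519413 0.21264794] 0.009023330236701946
sleeve 808 [0.57302699 0.03022481 0.1037977 ] ((573.3504638671875, 30.153797149658203), (11.975042343139648, 44.716949462890625), 12.012389183044434) 0.10655434452058204
```

Emit:
carry_out --pt "0 0 -0.031 -0.022 0.3" --pt "0 0 -0.031 -0.022 0" --pt "0 0 -0.031 -0.022 0" --pt "0 0 -0.031 -0.022 0" --pt "0 0 -0.026 -0.021 0" --pt "0 0 0 0 0" --pt "0 0.015 0 0 0" --pt "0 0.015 0 0 0" --pt "0 0.01 0 0 0" --pt "0 0 0 0 0"

```text
time_s: 2.7
position: [0.5112, 0.2757, 0.2586]
orientation: [-0.7, -0.087, 0.704, -0.088]
wrist_force: [0.3, 0.0, -0.2]
grip_width: -0.0
```

Run:
```python
from h import *
plan([.509,.2845,.175],SX)
```

```text
t 2.7 pos [0.5112 0.2757 0.2586] toolx [-0.005 -0.002 -1.   ] tooly [ 0.246 -0.969  0.001] q6 1.63 F [ 0.3  0.  -0.2] w -0.0
shift [ 0.0836 -0.0091 -0.0005]
turn 179.6180647215519 or -0.3819352784480543
 after turn 179.6180647215519 shift [0.0836 0.0091 0.0005]
 after turn -0.3819352784480543 shift [ 0.0836 -0.0091 -0.0005]
```

Emit:
carry_out --pt "0 0 -0.009 0 0" --pt "0 0.01 0 0 0" --pt "0 0.01 0 0 0" --pt "0 0.01 0 0 0" --pt "0 0.01 0 0 0" --pt "0 0.01 0 0 0" --pt "0 0.01 0 0 0" --pt "0 0.01 0 0 0" --pt "0 0.006 0 0 0" --pt "0 0 0 0 0"

```text
time_s: 3.53
position: [0.51, 0.2861, 0.1836]
orientation: [-0.701, -0.088, 0.702, -0.088]
wrist_force: [-0.6, -0.0, 0.6]
grip_width: 0.0002
```

Run:
```python
from h import *
plan([.509,.2845,.175],SX)
c=cap("scene");b=cv2.resize(c["frame"][190:390,340:560],None,fx=2.7,fy=2.7,interpolation=cv2.INTER_CUBIC);cv2.imwrite("pics/s2.png",b)
```

```text
t 3.5333 pos [0.51   0.2861 0.1836] toolx [-0.002 -0.001 -1.   ] tooly [ 0.247 -0.969  0.   ] q6 1.64 F [-0.6 -0.   0.6] w 0.0002
shift [0.0086 0.0013 0.0014]
turn 179.68268254088943 or -0.31731745911054077
 after turn 179.68268254088943 shift [ 0.0086 -0.0013 -0.0014]
 after turn -0.31731745911054077 shift [0.0086 0.0013 0.0014]
```

View pics/s2.png

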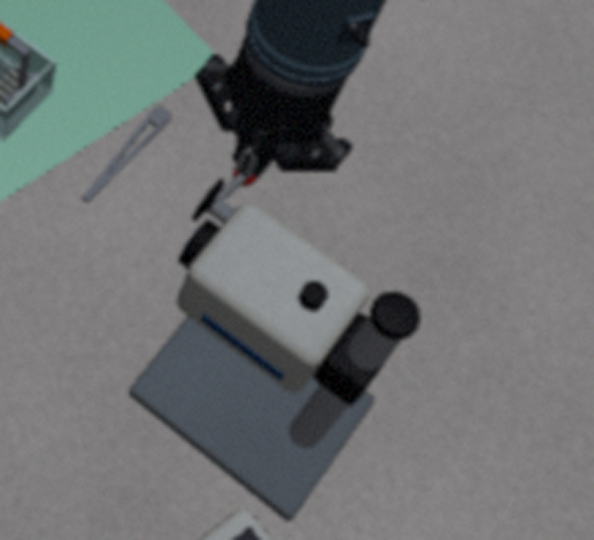

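The ball is under the fingers, with the cover at (207,200) off the lens at (200,245). I'll push the last few mm onto the stop.

Emit:
carry_out --pt "0 0.003 0 0 0" --pt "0 0.003 0 0 0" --pt "0 0.002 0 0 0" --pt "0 0 0 0 0"

```text
time_s: 3.92
position: [0.5112, 0.2866, 0.1801]
orientation: [0.703, 0.088, -0.7, 0.088]
wrist_force: [-2.1, -1.5, 13.5]
grip_width: -0.0004
```

Emit:
carry_out --pt "0 -0.02 0 0 0" --pt "0 -0.035 0 0 0" --pt "0 -0.035 0 0 0" --pt "0 -0.02 0 0 0" --pt "0 0 0.04 0 0" --pt "0 0 0.04 0 0" --pt "0 0 0.04 0 0" --pt "0 0 0 0 0"

```text
time_s: 4.58
position: [0.5415, 0.1639, 0.2873]
orientation: [0.702, 0.085, -0.702, 0.088]
wrist_force: [0.4, 0.0, -0.6]
grip_width: 0.0002
```

Run:
```python
from h import *
a=np.radians(12.1)
plan([.573,.030,.25],[np.cos(a),np.sin(a)])
for n in("scene","top","wrist"):
    c=cap(n);cv2.imwrite(f"pics/{n}3.png",c["frame"])
c=load("scene");cv2.imwrite("pics/s3.png",cv2.resize(c["frame"][200:340,360:500],None,fx=4,fy=4,interpolation=cv2.INTER_CUBIC))
for n in("scene","top","wrist"):
    c=load(n);w=cloud(c);f=c["frame"].astype(int)
    rel=w[...,:2]-HC;X=rel@SX;Y=rel@SY;Z=w[...,2]
    print(n,"lens blk")
    for lo in range(-110,-50,5):
        m=(X>lo/1000)&(X<=(lo+5)/1000)&(abs(Y)<.13)&(Z>.13)&(Z<.26)
        if m.sum(): print(lo,m.sum(),"Y",Y[m].min().round(3),Y[m].max().round(3),"Z",Z[m].min().round(3),Z[m].max().round(3))
    hsv=cv2.cvtColor(c["frame"],cv2.COLOR_BGR2HSV).astype(int);m=((hsv[...,0]<=4)|(hsv[...,0]>174))&(hsv[...,1]>150)&(X>-.12)&(X<-.04)&(Y>.05)&(Y<.13)
    if m.sum(): print("ball",m.sum(),np.median(w[m],0),"X,Y",np.median(X[m]),np.median(Y[m]),Z[m].max())
```

```text
t 4.5833 pos [0.5415 0.1639 0.2873] toolx [ 0.001 -0.004 -1.   ] tooly [ 0.242 -0.97   0.004] q6 1.43 F [ 0.4  0.  -0.6] w 0.0002
shift [0.0379 0.1374 0.0018]
turn -88.09777340406117 or 91.90222659593883
 after turn -88.09777340406117 shift [0.0379 0.0027 0.1374]
 after turn 91.90222659593883 shift [ 0.0379 -0.0027 -0.1374]
scene lens blk
-85 7 Y 0.084 0.095 Z 0.147 0.154
-80 37 Y 0.003 0.097 Z 0.144 0.23
-75 111 Y 0.002 0.096 Z 0.145 0.231
-70 73 Y -0.019 0.095 Z 0.144 0.202
-65 75 Y -0.019 0.09 Z 0.149 0.203
-60 42 Y -0.032 0.036 Z 0.16 0.207
-55 90 Y -0.039 0.037 Z 0.153 0.218
ball 31 [0.51350569 0.28746023 0.15379964] X,Y -0.07245123065939542 0.08802199849386699 0.15933107466191698
top lens blk
-60 1 Y -0.03 -0.03 Z 0.184 0.184
-55 47 Y -0.038 -0.021 Z 0.157 0.213
wrist lens blk
-85 154 Y 0.082 0.097 Z 0.141 0.154
-80 3304 Y 0.002 0.099 Z 0.141 0.23
-75 1081 Y -0.014 0.098 Z 0.142 0.23
-70 1847 Y -0.019 0.096 Z 0.148 0.2
-65 351 Y -0.019 0.088 Z 0.149 0.2
-60 1335 Y -0.034 0.031 Z 0.152 0.209
-55 4584 Y -0.039 0.039 Z 0.145 0.216
ball 404 [0.51443985 0.28296861 0.15258909] X,Y -0.0773567405475353 0.08847222744925307 0.15593377722176344
```

View pics/s3.png

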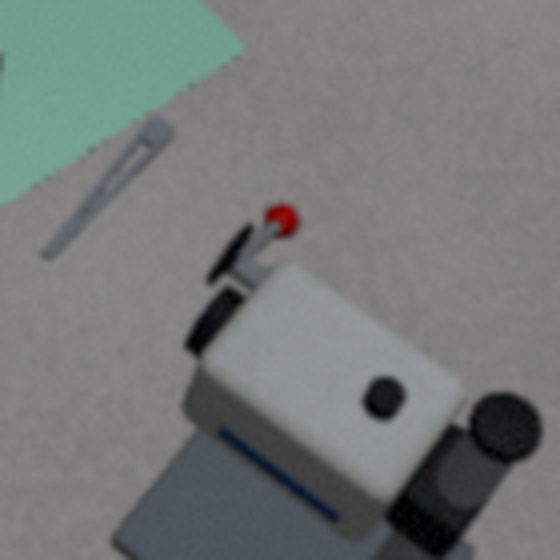

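View pics/wrist3.png

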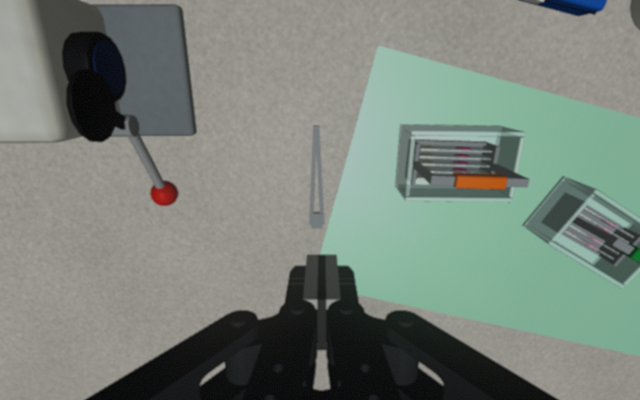

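The ball's top is at z 0.156, so the lever is at its stop (about 1.15 rad). The lens (wrist view about (105,65)) is uncovered, and its front is near stand x = -0.070. On to the orange rack.

Emit:
carry_out --pt "0.5 0 0 0 -7" --pt "0.5 0 0 0 -7" --pt "0.5 0 0 0 -7" --pt "0.5 0 0 0 -7" --pt "0.5 0 0 0 -7" --pt "0.5 0 0 0 -7" --pt "0.5 0 0 0 -7" --pt "0.5 0 0 0 -7" --pt "0.5 0 0 0 -7" --pt "0.5 0 0 0 -7"

```text
time_s: 5.57
position: [0.5392, 0.1719, 0.2872]
orientation: [-0.522, -0.477, 0.522, -0.476]
wrist_force: [-0.2, 1.1, -0.1]
grip_width: 0.0425
```

Emit:
carry_out --pt "0.5 0 0 0 -7" --pt "0.5 0 0 0 -7" --pt "0.5 0 0 0 -4.1" --pt "0.5 0 0 0 0" --pt "0.5 0 0.002 0.035 0" --pt "0.5 0 0.001 0.035 0" --pt "0.5 0 0 0.035 0" --pt "0.5 0 0 0.032 0" --pt "0.5 0.01 0 0 0" --pt "0.5 0 0 0 0"

```text
time_s: 6.4
position: [0.5717, 0.0364, 0.2755]
orientation: [0.444, 0.551, -0.445, 0.549]
wrist_force: [0.1, 0.3, -0.4]
grip_width: 0.0423
```

Run:
```python
from h import *
a=np.radians(12.1)
plan([.573,.030,.104],[np.cos(a),np.sin(a)])
c=cap("wrist");cv2.imwrite("pics/w4.png",c["frame"])
w=cloud(c);hsv=cv2.cvtColor(c["frame"],cv2.COLOR_BGR2HSV).astype(int);H,S,V=hsv[...,0],hsv[...,1],hsv[...,2]
m=(H>=5)&(H<=17)&(S>150)&(V>60)&(abs(w[...,0]-.573)<.05)&(abs(w[...,1]-.03)<.05)&(w[...,2]>.085);P=w[m];print("sleeve",len(P),np.median(P,0));
if len(P)>20:print(cv2.minAreaRect(P[:,:2].astype(np.float32)*1000))
```

```text
t 6.4 pos [0.5717 0.0364 0.2755] toolx [-0.003  0.001 -1.   ] tooly [ 0.978  0.211 -0.003] q6 -0.34 F [ 0.1  0.3 -0.4] w 0.0423
shift [0.1715 0.0003 0.0067]
turn 0.05711659218230836 or -179.9428834078177
 after turn 0.05711659218230836 shift [0.1715 0.0003 0.0067]
 after turn -179.9428834078177 shift [ 0.1715 -0.0003 -0.0067]
sleeve 587 [0.57320268 0.03103463 0.10382726]
((573.0140380859375, 30.322492599487305), (10.568397521972656, 44.77505111694336), 12.396588325500488)
```

View pics/w4.png

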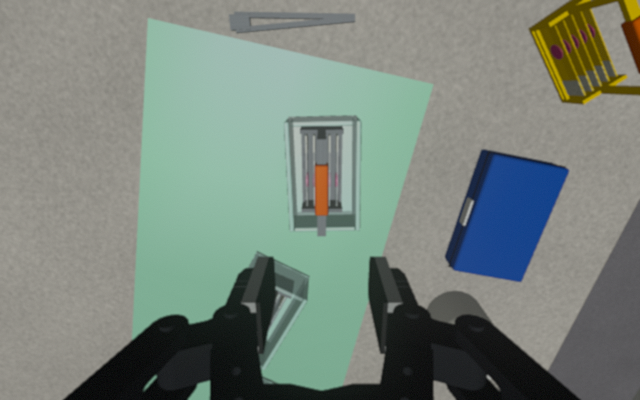

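The orange sleeve at (321,190) is centred between the jaws and aligned with them. I'll descend and grip.

Emit:
carry_out --pt "0.5 0.03 0 0.0065 0" --pt "0.5 0.035 0 0 0" --pt "0.5 0.035 0 0 0" --pt "0.5 0.03 0 0 0" --pt "0.5 0.02 0 0 0" --pt "0.5 0.015 0 0 0" --pt "0.5 0.006 0 0 0" --pt "0.5 0 0 0 0"

```text
time_s: 7.12
position: [0.5725, 0.0323, 0.105]
orientation: [0.442, 0.552, -0.443, 0.55]
wrist_force: [0.5, 0.3, -0.0]
grip_width: 0.0427
```

Run:
```python
from h import *
a=np.radians(12.1)
plan([.573,.030,.104],[np.cos(a),np.sin(a)])
```

```text
t 7.1167 pos [0.5725 0.0323 0.105 ] toolx [-0.003  0.001 -1.   ] tooly [ 0.976  0.216 -0.003] q6 -0.36 F [ 0.5  0.3 -0. ] w 0.0427
shift [ 0.001  -0.      0.0024]
turn 0.3619998685813174 or -179.63800013141872
 after turn 0.3619998685813174 shift [ 0.001  -0.      0.0024]
 after turn -179.63800013141866 shift [ 0.001   0.     -0.0024]
```

Emit:
carry_out --pt "0.5 0.001 0 0.002 0" --pt "0 0 0 0 0" --pt "0 0 0 0 0" --pt "0 0 0 0 0" --pt "0 0 0 0 0" --pt "0 0 0 0 0" --pt "0 0 0 0 0" --pt "0 0 0 0 0" --newtons 60

```text
time_s: 7.78
position: [0.5745, 0.0285, 0.1066]
orientation: [0.443, 0.55, -0.443, 0.552]
wrist_force: [-1.5, 0.6, 4.9]
grip_width: 0.011
```

Emit:
carry_out --pt "0 -0.01 0 0 0" --pt "0 -0.02 0 0 0" --pt "0 -0.025 0 0 0" --pt "0 -0.025 0 0 0" --pt "0 -0.025 0 0 0" --pt "0 -0.025 0 0 0" --pt "0 -0.02 0 0 0" --pt "0 -0.01 0 0 0" --pt "0 0 0 0 0" --pt "0 0 0 0 0"

```text
time_s: 8.62
position: [0.5739, 0.0286, 0.2652]
orientation: [0.443, 0.551, -0.443, 0.551]
wrist_force: [0.3, -1.1, -2.2]
grip_width: 0.0107
```

Run:
```python
from h import *
plan([*(HC-.180*SX),.260],SX)
for n in("wrist","scene"):
    c=cap(n);cv2.imwrite(f"pics/{n}5.png",c["frame"])
```

```text
t 8.6167 pos [0.5739 0.0286 0.2652] toolx [ 0.  0. -1.] tooly [0.977 0.214 0.   ] q6 -0.36 F [ 0.3 -1.1 -2.2] w 0.0107
shift [ 0.0052  0.089  -0.1619]
turn -92.21392840103285 or 87.78607159896717
 after turn -92.21392840103285 shift [0.0052 0.1584 0.0952]
 after turn 87.78607159896717 shift [ 0.0052 -0.1584 -0.0952]
```

View pics/scene5.png

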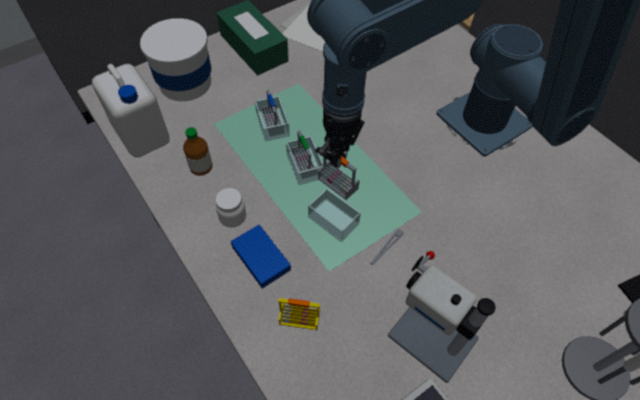

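View pics/wrist5.png

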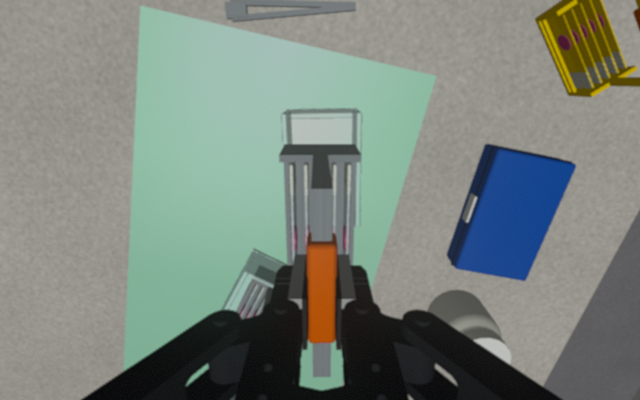

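The rack is lifted out: at (340,180) in the scene view with its dish empty at (333,215), and held centrally in the wrist view. I'll turn it 88° and then carry it to the view point.

Emit:
carry_out --pt "0 0 0 0 3" --pt "0 0 0 0 6" --pt "0 0 0 0 6.5" --pt "0 0 0 0 6.5" --pt "0 0 0 0 6.5" --pt "0 0 0 0 6.5" --pt "0 0 0 0 6.5" --pt "0 0 0 0 6.5" --pt "0 0 0 0 6.5" --pt "0 0 0 0 6.5"

```text
time_s: 9.55
position: [0.5732, 0.0287, 0.2632]
orientation: [-0.661, -0.249, 0.663, -0.247]
wrist_force: [-0.2, -0.5, -1.9]
grip_width: 0.0105
```

Emit:
carry_out --pt "0 0 0 0 6.5" --pt "0 0 0 0 6.5" --pt "0 0 0 0 6.5" --pt "0 0 0 0 5.3" --pt "0 0 0 0 2.5" --pt "0 0 0 0 0" --pt "0 0 -0.015 -0.009 0" --pt "0 0 -0.025 -0.015 0" --pt "0 0 -0.025 -0.015 0" --pt "0 0 -0.025 -0.015 0"

```text
time_s: 10.38
position: [0.6043, 0.1298, 0.2639]
orientation: [-0.701, -0.087, 0.703, -0.087]
wrist_force: [0.6, -0.2, -1.2]
grip_width: 0.0111
```

Emit:
carry_out --pt "0 0 -0.025 -0.015 0" --pt "0 0 -0.015 -0.01 0" --pt "0 0 -0.01 -0.005 0" --pt "0 0 0 0 0" --pt "0 0 0 0 0" --pt "0 0 0 0 0"

```text
time_s: 10.88
position: [0.621, 0.1836, 0.2648]
orientation: [-0.701, -0.086, 0.702, -0.087]
wrist_force: [-0.1, -0.7, -0.7]
grip_width: 0.0107
```

Run:
```python
from h import *
plan([*(HC-.180*SX),.263],SX)
for n in("wrist","scene","top"):
    c=cap(n);cv2.imwrite(f"pics/{n}6.png",c["frame"])
    w=cloud(c);rel=w[...,:2]-HC;X=rel@SX;Y=rel@SY;Z=w[...,2]
    hsv=cv2.cvtColor(c["frame"],cv2.COLOR_BGR2HSV).astype(int);H,S,V=[hsv[...,i] for i in range(3)]
    m=(H>=4)&(H<=17)&(S>140)&(V>60)&(X>-.26)&(X<-.1)&(abs(Y)<.1)&(Z>.2);print(n,"sleeve",m.sum())
    if m.sum()>3: print(np.median(X[m]),np.median(Y[m]),Z[m].min(),Z[m].max())
    m=(X>-.24)&(X<-.1)&(abs(Y)<.08)&(Z>.14)&(Z<.21);print("frame",m.sum())
    if m.sum()>20: print([ (np.percentile(q[m],[1,50,99])).round(4) for q in(X,Y,Z)],cv2.minAreaRect(np.c_[X[m],Y[m]].astype(np.float32)*1000))
s=load("scene")["frame"];cv2.imwrite("pics/s6.png",cv2.resize(s[130:330,310:510],None,fx=3,fy=3,interpolation=cv2.INTER_CUBIC))
```

```text
t 10.8833 pos [0.621  0.1836 0.2648] toolx [-0.001 -0.001 -1.   ] tooly [ 0.243 -0.97   0.001] q6 1.44 F [-0.1 -0.7 -0.7] w 0.0107
shift [ 0.0018 -0.0203 -0.0103]
turn 179.48293029052869 or -0.5170697094713432
 after turn 179.48293029052869 shift [0.0018 0.0202 0.0105]
 after turn -0.5170697094713432 shift [ 0.0018 -0.0202 -0.0105]
wrist sleeve 2959
-0.20107954577052076 0.004072728048576867 0.24457478044740547 0.2744107804327722
frame 5775
[array([-0.2219, -0.1949, -0.1785]), array([-0.0365, -0.0101,  0.0386]), array([0.1645, 0.1733, 0.2009])] ((-200.04701232910156, 4.732273101806641), (82.75679016113281, 44.40583038330078), 89.18632507324219)
scene sleeve 83
-0.20247960511365407 -0.0009694584451376985 0.25053415744923635 0.3055647714713441
frame 793
[array([-0.2216, -0.1925, -0.1785]), array([-0.0367,  0.0018,  0.0507]), array([0.1648, 0.183 , 0.2035])] ((-200.256591796875, 8.060070037841797), (91.18718719482422, 44.69129943847656), 88.49180603027344)
top sleeve 0
frame 239
[array([-0.2213, -0.2084, -0.1843]), array([-0.036 ,  0.028 ,  0.0511]), array([0.1632, 0.1768, 0.2005])] ((-201.2220458984375, 6.863838195800781), (88.59331512451172, 40.36564254760742), 89.38807678222656)
```

View pics/s6.png

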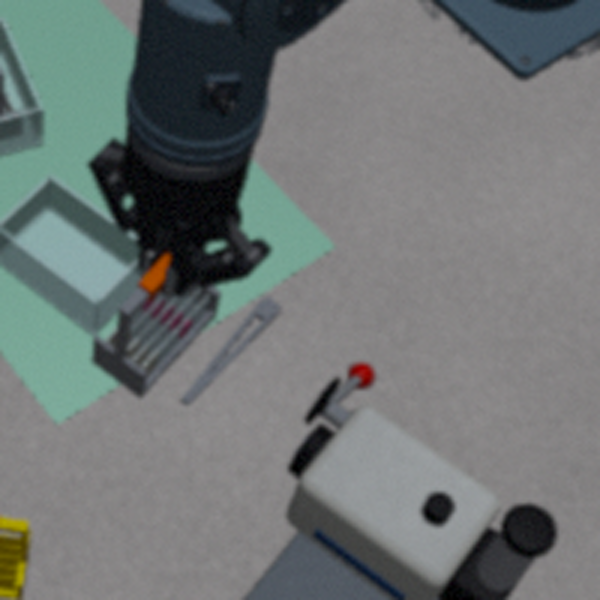

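View pics/wrist6.png

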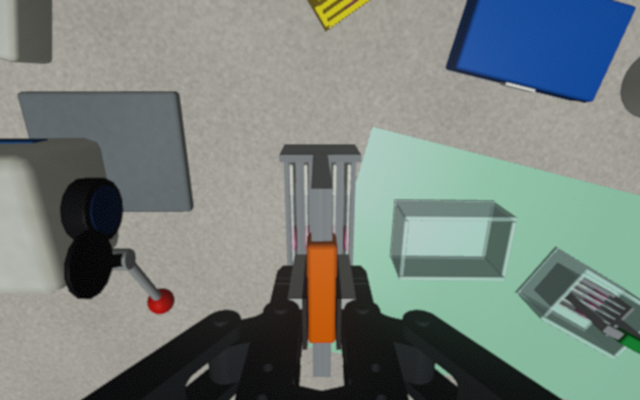

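The rack is in the picture with its slides square to the lens. It needs about 20 mm more towards the lens and 8 mm sideways.

Emit:
carry_out --pt "0 0 -0.01 -0.004 -0.3" --pt "0 0 -0.01 -0.0035 -0.2" --pt "0 0 0 0 0" --pt "0 0 0 0 0" --pt "0 0 0 0 0" --pt "0 0 0 0 0"

```text
time_s: 11.53
position: [0.6237, 0.2061, 0.2653]
orientation: [-0.701, -0.09, 0.701, -0.09]
wrist_force: [-0.0, 0.7, -1.0]
grip_width: 0.0108
```

Run:
```python
from h import *
plan([*(HC-.180*SX),.263],SX)
for n in("wrist","scene","top"):
    c=cap(n);cv2.imwrite(f"pics/{n}7.png",c["frame"])
    w=cloud(c);rel=w[...,:2]-HC;X=rel@SX;Y=rel@SY;Z=w[...,2]
    hsv=cv2.cvtColor(c["frame"],cv2.COLOR_BGR2HSV).astype(int);H,S,V=[hsv[...,i] for i in range(3)]
    m=(H>=4)&(H<=17)&(S>140)&(V>60)&(X>-.26)&(X<-.1)&(abs(Y)<.1)&(Z>.2)
    if m.sum()>3: print(n,"sleeve",m.sum(),np.percentile(X[m],[2,98]),np.percentile(Y[m],[2,98]),np.percentile(Z[m],[2,50,90,98]))
    if n=="wrist" and m.sum(): # top surface tilt
        for a,b in((-.02,-.012),(-.012,-.004),(-.004,.004),(.004,.012),(.012,.022)):
            k=m&(Y>a)&(Y<b);
            if k.sum()>5: print("  Y",a,np.median(Z[k]),k.sum())
    m=(X>-.22)&(X<-.14)&(abs(Y)<.06)&(Z>.14)&(Z<.21)
    if m.sum()>20: print("frame",m.sum(),[ (np.percentile(q[m],[1,50,99])).round(4) for q in(X,Y,Z)],cv2.minAreaRect(np.c_[X[m],Y[m]].astype(np.float32)*1000))
    # end plate rim: points by Y bins, max Z
    for a in range(-50,60,10):
        k=m&(Y*1000>=a)&(Y*1000<a+10)
        if k.sum()>5: print("   ",a,k.sum(),np.percentile(Z[k],[5,50,95]).round(4))
    m=((H<=4)|(H>174))&(S>150)&(X>-.12)&(X<-.04)&(Y>.05)&(Y<.13)
    if m.sum(): print("ball zmax",Z[m].max())
```

```text
t 11.5333 pos [0.6237 0.2061 0.2653] toolx [-0. -0. -1.] tooly [ 0.252 -0.968  0.   ] q6 1.47 F [-0.   0.7 -1. ] w 0.0108
shift [ 0.0023  0.0009 -0.0022]
turn -179.9902389758437 or 0.009761024156290432
 after turn -179.9902389758437 shift [ 0.0023 -0.0009  0.0022]
 after turn 0.009761024156290432 shift [ 0.0023  0.0009 -0.0022]
wrist sleeve 2972 [-0.18553494 -0.1745195 ] [-0.02321648  0.02017667] [0.26029436 0.26263243 0.26345162 0.26550744]
  Y -0.02 0.2626754961590878 570
  Y -0.012 0.2627049588148079 589
  Y -0.004 0.2626931405226902 493
  Y 0.004 0.2626983237131134 481
  Y 0.012 0.2626334433141957 497
frame 5757 [array([-0.2007, -0.1735, -0.1573]), array([-0.0448, -0.0185,  0.0302]), array([0.1649, 0.1737, 0.2004])] ((-178.98387145996094, -3.823394775390625), (82.4525375366211, 44.231719970703125), 89.74608612060547)
    -50 1386 [0.1662 0.1924 0.1985]
    -40 582 [0.1663 0.1826 0.1944]
    -30 797 [0.166  0.1733 0.1942]
    -20 739 [0.1661 0.173  0.1942]
    -10 667 [0.166  0.1725 0.1942]
    0 694 [0.166  0.1727 0.1941]
    10 490 [0.1659 0.1722 0.1938]
    20 340 [0.1659 0.167
[... 667 characters left out ...]
7 0.1949]
    30 60 [0.1678 0.1793 0.1959]
    40 34 [0.168  0.1824 0.1978]
ball zmax 0.15622790990113555
top sleeve 9 [-0.18451627 -0.17747244] [0.01605812 0.02071678] [0.26069497 0.2631008  0.26438875 0.2654104 ]
frame 269 [array([-0.2001, -0.187 , -0.1567]), array([-0.0439,  0.0206,  0.043 ]), array([0.1641, 0.1787, 0.2017])] ((-178.0416717529297, -0.6708297729492188), (44.427066802978516, 87.69611358642578), 0.15959051251411438)
    -50 22 [0.1742 0.1946 0.1989]
    -40 6 [0.1683 0.1832 0.1934]
    -10 8 [0.1663 0.1725 0.1759]
    0 41 [0.1652 0.1733 0.1943]
    10 55 [0.1664 0.1763 0.1939]
    20 55 [0.1669 0.1745 0.1952]
    30 39 [0.1652 0.1761 0.1975]
    40 43 [0.1691 0.1925 0.202 ]
```

View pics/wrist7.png

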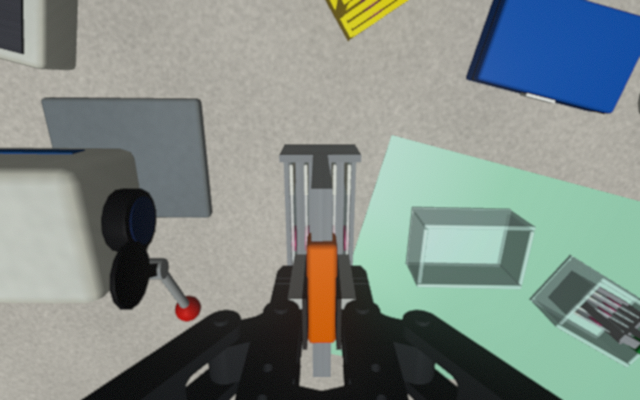

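View pics/scene7.png

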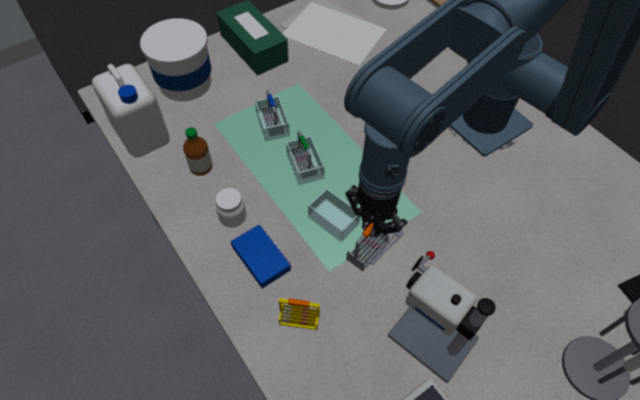

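The rack is level and square. Its centre is about 109 mm from the lens, under 1 mm sideways, at height 0.181 m. The lever is still down and the dish is in place, so I'm handing it in.

Run:
```python
from h import *
print(abs(robot.state()["qd"]).max()); print(job.finish_job())
```

```text
0.001419280780391432
the job is handed in; nothing more can be done
None
```

I pushed the lever down onto its stop, lifted the orange-handled rack out of its dish, turned it about 88° and held it in front of the lens. The job was handed in at about 11.7 s with the rack still gripped; no verdict is reported.

- **Lever:** the top of the ball is at z = 0.156 m, which puts it at the stop (about 1.15 rad). The lens is visibly uncovered.
- **Rack position:** the slides' centre is about 109 mm from the lens front, within 1 mm sideways and at about 0.181 m height. I estimated the lens front from depth readings, to within a few mm.
- **Rack attitude:** the rack is level along its handle. The tool is within about 0.1° of square to my fitted camera axis, and rectangle fits to the rack's frame agree to about 1.5°. The arm was still when I handed in.
- **Other objects:** the last pictures showed nothing visibly moved apart from the lever and the wanted rack. I checked this by eye only, without measuring each object.

The one disagreement was between cameras: the wrist camera put the frame centre about 4 mm off sideways, because the gripper hides the near end of the rack. The scene and top cameras both gave under 1 mm, so I used those.

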